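Draw the sample tray out from under the bench riser with the pull hook

TASK

Take the pull hook off its stand, drop its blade behind the front lip of the sample tray near the lip's middle, and drag the tray straight forward until about half of it (9 to 10 cm) stands out in front of the riser. Then lay the hook back in its stand as it was. Move the tray with the hook only, keep it flat, and leave the timer and the steel drum where they are.

Things in the scene. Friction and masses are not known exactly. Their poses are not given: they have to be found in the camera images.
- riser: Low bench riser of bare aluminium sheet, fixed: a flat roof on two side walls, open front and back, no floor; two white jars are fixed on top. 220 deep (x) x 326 wide (y) x 158 high; sheet 8 thick: 150 clear height, 310 clear width. Origin: middle of its front edge, at worktop level; x points into the riser, z up; within 0.1 rad of square to the robot. A wire shelf hangs 0.3 m up over it.
- tray: White moulded lab tray with samples, 183 deep (x) x 253 wide x 66 high, about 0.6 kg, loose under the riser, front edge 15 to 35 behind the riser's. Origin: centre of underside; x to its rear, z up. Front lip x -92 to -68, top at z 66; behind it, x -65 to -40 and 60 either side of the middle, it is open down to z 43 and lower further back: let the blade's edge in to z 44 to 52.
- tray_lip (a point): Middle of the front edge of the tray's front lip, at the top of the lip (66 above the worktop).
- stand: Low grey plastic stand, fixed: base plate 150 x 70 x 10, two U saddles 8 thick at x = -52 and +44 (88 clear between), open upwards; saddle floors 64 above the worktop, slots 27 wide, flaring at the top (90 high). Origin: centre of the base, at worktop level; x points the way the hook's blade points in place, z up.
- hook: Pull hook, 200 long, 90 g: black flat-sided handle (x -60 to 52, 18 wide, 22 tall), round steel shaft 10 thick, flat steel blade down at the end: x 134 to 140, 40 wide, reaching 45 below the axis. Origin: on the handle's axis, where to grip it from above across its width; x to the blade, z up. In its stand the origin is 75 above the worktop, over the stand's origin within 6 along x.
- hook_blade (a point): Middle of the blade's lower edge, at (137, 0, -45) mm in the hook's frame.
- lab_timer: Small off-white timer, 62 x 62 x 20, loose on the worktop to the right. Origin: centre of its underside.
- drum: Solid brown-grey steel calibration drum (short upright cylinder), 49 across, 37 high, loose on the worktop to the left. Origin: centre of its underside.
Mind the look-alikes: they are no part of the job. There is more than one size of the hook; the job needs the larger.

How it is judged (in metres and radians):
On the way, in this order (a step that is already met when the one before it is completed fails the run):
1. the hook is lifted off its stand (height (world z) of hook above 0.1 m), for 0.1 s.
2. the blade is behind the front lip, near its middle (within 50 mm), at least 6 mm below the lip's top (x of hook_blade in the frame of tray between -0.085 and -0.02 m and z of hook_blade in the frame of tray below 0.06 m and y of hook_blade in the frame of tray between -0.05 and 0.05 m and x of tray_lip in the frame of riser above 0 m), for 0.1 s.
3. with the blade still behind the lip, the tray's front edge is at least 70 mm out in front of the riser (x of tray_lip in the frame of riser below -0.07 m and x of hook_blade in the frame of tray between -0.085 and -0.02 m and z of hook_blade in the frame of tray below 0.06 m), for 0.1 s.
At the end, for the whole second after the job is handed in: Tray flat, at rest, square to the riser within 0.15 rad, its front edge 70 to 120 mm in front of the riser's; hook at rest in both saddles, blade down and pointing as at the start, within 20 mm along and 10 mm across of the stand's middle (x of tray_lip in the frame of riser between -0.12 and -0.07 m and angle between the x axis of tray and the x axis of riser, either way round below 0.15 rad and height (world z) of tray below 0.006 m and angle between tray's own z axis and vertical below 0.05 rad and linear speed of each of tray, hook below 0.01 m/s and x of hook in the frame of stand between -0.02 and 0.02 m and y of hook in the frame of stand between -0.01 and 0.01 m and height (world z) of hook between 0.07 and 0.08 m and x of hook_blade in the frame of stand above 0.1 m and z of hook_blade in the frame of stand below 0.045 m); the robot touches nothing.
It fails at once if the gripper or arm pushes the tray (contact force between any of the fingers, the arm and tray above 1 N).
It fails at once if the tray is tipped by more than about 10 degrees (angle between tray's own z axis and vertical above 0.18 rad).
It fails at once if the timer or the drum is moved by more than 25 mm (distance of any of lab_timer, drum from where it was at the start of the episode above 0.025 m).
It also fails if it takes over 58 s, if anything falls off the work surface, if the arm or the gripper's body presses on something with over 40 N, if the wrist force passes 120 N, or if a joint passes its speed limit or range.

ROBOT

A 6-joint arm with a two-finger parallel gripper is mounted at the origin on a cart in front of the work surface, level with it; the furniture and walls round the work are solid. World frame = base frame: x ahead of the robot, y to its left, z up, the work surface at z = 0. Lengths are in mm, angles in rad, forces in N, time in s.
With the tool pointing down it reaches from about 275 to 975 mm from the base axis. Payload 8.4 kg.
Tool frame: the origin (TCP) lies between the finger pads; the fingertips stand 17 mm ahead of it and the grasp point (between the pads) lies 2 mm behind it; z points along the fingers, y is the direction in which the jaws open and shut (so a half turn about z gives the same grasp; the last joint's range is limited). The gripper opens to 92 mm and grips with 3 to 60 N. Pads are 20 mm wide; open, the fingers measure 128 mm over their backs; the gripper's body (75 mm by 189 mm) begins 69 mm behind the grasp point.
Start: joints at [-1.128, 0.353, 1.633, -0, 1.155, -0.002], TCP at [268.922, -564.188, 207.383] pointing down, gripper open.
Joint ranges: [-2.63, 2.63], [-0.92, 2.1], [0.06, 2.66], [-1.3, 4.44], [0, 2.69], [-3.02, 3.02]. Speed limits (rad/s): [2.22, 2.22, 2.79, 3.14, 3.14, 3.14].

INTERFACE

Orientations are given as a unit quaternion [x, y, z, w].
In Python, from workcell import robot gives the robot as it stands.
- The arm moves only by the tool move_arm, never from a script. Its argument "increments" is a list of rows, each an object with "delta_pos": the shift along the world's x, y, z in mm, a list of three; "dr": the turn, a rotation vector about the world's x, y, z in degrees, a list of three; "hand": the opening, from -1 (shut) to 1 (fully open). A call has 1 to 8 rows; each row is the pose to reach, as a shift and turn from the pose commanded when the call began; what a row does not reach only later rows make up. A row lasts 1/8 s, in which the tool goes at most 62.5 mm and 10.7 degrees, less where a joint would pass 70% of its speed; a pose out of reach is approached as far as the arm can. A call with a gripper value outside its range is refused whole. The fingers move at their own pace and stop on an object; the grip force is fixed at half the most. Time passes only in rows, so rows that repeat a pose let the fingers close. It gives the time, the measured TCP pose, the force and the opening at its end, in the units of the state.
- robot.state(): the state, without advancing time (a new reading comes with each control period).
- robot.read_camera(name): name is "scene" or "top"; returns a dict with "image" (420x560x3 uint8, blue, green, red), "depth" (420x560 float32, mm along the optical axis (not along the pixel's ray), 0 where there is no reading), "intrinsics" (3x3 intrinsics, pixels), "distortion" ([k1, k2, p1, p2, k3] as OpenCV has them; the pictures are not rectified), "camera_from_world" (4x4, takes a point from world to camera coordinates). Camera axes: x right, y down, z forward; pixel columns grow to the right and rows downward; lengths in mm; the calibration is good to about 2 mm. A picture is of the moment at which its call begins.
- robot.sign_off(): hands the job in, once; it reports no verdict.
Trained networks look in the newest picture that a camera, given by its name, has taken for a name from the list of things; names that differ only in an ending like _2 or _b are one class to them, and where a whole thing is asked for, a point or a joint stands for the part that bears it (a point fixed in the world has none). Each returns a list of dicts, best first, with "confidence" (0 to 1); they miss things now and then, are a little off and sometimes report something else, mostly with a low value. They report only what shows in the picture. A call takes as long as a camera call. They do not tell look-alikes from the thing itself.
- robot.look_for(label, camera): "xy" ([column, row] in pixels, amid what is visible of it).
- robot.landmark_of(label, camera): "xy" ([column, row] in pixels: a listed point, or the origin of a listed thing).
The state is a dict: "clock": time; "q": joint angles; "joint_velocities": joint speeds; "joint_efforts": joint torques, N m; "tcp_pos": TCP position; "tool_rot": TCP orientation; "force": force on the tool from outside, world axes, zero at the start; "moment": the same for the moment, N m; "gripper_width": finger opening in mm.
Only numpy, scipy, OpenCV 4.12 (cv2) and the standard library are available. Lean on these libraries where they do the work, as an engineer would, in place of code of your own. Each camera call takes 0.05 s, during which the arm holds its last target. There are 200 camera calls.

## Working session

There is one attempt and no reset: what is moved stays moved. The work goes in short steps, Python scripts to look and compute and a tool call to move; the robot and the scene stay as the last step left them, time stands still between calls to the robot, and variables do not carry over. Pictures are saved under pics/ and viewed, about 8 in all and at most 12, crops included, and the job is handed in when it is done.

Besides the shell and the picture viewer there is one more tool, called after "Call:" as name([rows], argument=value, ...), one row to a line, values as JSON. move_arm: Moves the arm, as the interface text tells. Its arguments: {"type":"object","properties":{"increments":{"type":"array"}},"required":["increments"]}

```bash
mkdir -p pics; cat > h.py <<'E'
import numpy as np, cv2
from workcell import robot
def cam(n): return robot.read_camera(n)
def proj(c,P):
    T=c["camera_from_world"]; P=np.atleast_2d(np.array(P,float))
    r=cv2.Rodrigues(T[:3,:3])[0]
    return cv2.projectPoints(P,r,T[:3,3],c["intrinsics"],np.array(c["distortion"],float))[0].reshape(-1,2)
def ray(c,uv):
    p=cv2.undistortPoints(np.array([[uv]],float),c["intrinsics"],np.array(c["distortion"],float)).ravel()
    T=c["camera_from_world"];R=T[:3,:3]
    return -R.T@T[:3,3], R.T@np.array([p[0],p[1],1.])
def atz(c,uv,z):
    o,d=ray(c,uv); return o+d*(z-o[2])/d[2]
def atd(c,uv):
    u,v=np.round(uv).astype(int); w=c["depth"][max(v-1,0):v+2,max(u-1,0):u+2]; w=w[w>0]
    if not len(w): return None
    o,d=ray(c,uv); return o+d*np.median(w)
E
python3 - <<'E'
from h import *
np.set_printoptions(precision=1,suppress=True)
for n in ("scene","top"):
    c=cam(n); cv2.imwrite(f"pics/{n}0.png",c["image"]); T=c["camera_from_world"]; print(n,-T[:3,:3].T@T[:3,3])
    for l in ("riser","tray","tray_lip","stand","hook","hook_blade","lab_timer","drum"):
        for f in (robot.look_for,robot.landmark_of):
            try:
                for d in f(l,n)[:3]: print(f.__name__,l,np.array(d["xy"]),round(d["confidence"],2),atd(c,d["xy"]))
            except Exception as e: print(l,e)
print(robot.state())
E
```

```text
scene [-302.9  650.   838.1]
call riser [295.  138.3] 0.68 [720.9 -95.1 173.7]
call tray [318.2 160. ] 0.93 [ 745.7 -220.2   39. ]
call tray [305.1 168.3] 0.84 [ 750.7 -165.8   19.4]
call tray_lip [314.7 165.6] 0.61 [ 730.  -192.7   32.4]
call tray_lip [323.8 168.4] 0.84 [ 685.9 -198.5   41.4]
call stand [249.3 251.1] 0.96 [490.8 219.4  10.5]
call stand [250.6 254.5] 0.75 [477.8 222.9   9.4]
call hook [316.3 160.5] 0.73 [ 758.1 -221.6   30.2]
call hook [298.2 230.6] 0.57 [482.8  56.4  16.3]
call hook [249.2 235.3] 0.8 [476.5 225.3  81.7]
call hook [298.3 234.2] 0.58 [478.8  58.6   6.1]
call hook_blade [234.8 238.7] 0.68 [479.9 266.9  87. ]
call hook_blade [301.1 232. ] 0.57 [475.1  51.3  13.9]
call hook_blade [170.1 315.2] 0.37 [379.3 494.5  36.2]
call hook_blade [205.7 264.7] 0.89 [464.8 361.6  55.5]
call hook_blade [327.7 239. ] 0.76 [417.8  -4.4   1.6]
call drum [170.5 316. ] 0.72 [376.7 494.6  36.1]
call drum [317.2 165.4] 0.48 [ 722.2 -197.7   35.5]
call drum [173.7 320. ] 0.84 [363.4 492.5  34.3]
top [ 435.1   45.5 1946.1]
call riser [341.5 179.8] 0.96 [ 688.6 -154.6  164.9]
ca
[... 411 characters left out ...]
ok_blade [294.2 265.7] 0.7 [398.8  -6.6   4.1]
call hook_blade [191.5 243.1] 0.65 [470.7 353.2  67.9]
call lab_timer [398.9 272.9] 0.61 [ 378.9 -381.7   15.8]
call lab_timer [400.7 270.9] 0.83 [ 386.4 -386.    25.5]
call drum [155.7 267. ] 0.49 [383.8 484.1  35.9]
call drum [155.7 265.7] 0.67 [388.4 484.4  35.3]
{'clock': 1.7, 'q': array([-1.1,  0.4,  1.6, -0. ,  1.2, -0. ]), 'joint_velocities': array([ 0., -0.,  0.,  0.,  0., -0.]), 'joint_efforts': array([  0. , -59.4, -33.5,   0.1,   0. ,   0. ]), 'tcp_pos': array([ 268.9, -564.2,  207.4]), 'tool_rot': array([ 1. ,  0.2, -0. , -0. ]), 'force': array([ 0.3, -0.3, -0. ]), 'moment': array([ 0.,  0., -0.]), 'gripper_width': 92.11862917548471}
```

View pics/scene0.png

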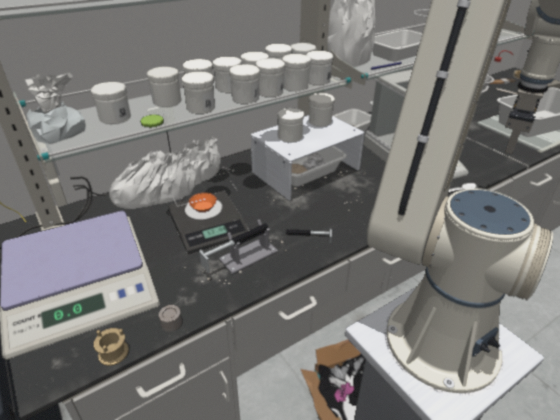

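View pics/top0.png

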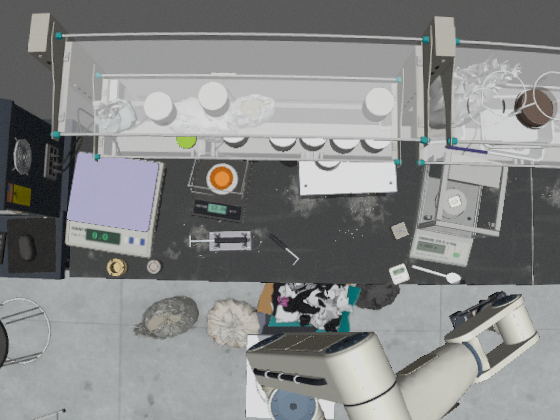

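The scene view shows the riser at (305,150) with the tray inside it, the stand and hook at (250,245), the small hook loose at (300,232), and the drum at (170,318). The top view shows the hook and stand at (222,240) with the blade to the left at 191, the riser roof at (347,178), the timer at (399,273), the look-alike square at (399,230), the drum at (154,267) and the brass ring at (117,267).

```bash
python3 - <<'E'
from h import *
np.set_printoptions(precision=1,suppress=True)
def cloud(c):
    v,u=np.mgrid[0:420,0:560]; d=c["depth"]
    p=cv2.undistortPoints(np.stack([u,v],-1).reshape(-1,1,2).astype(float),c["intrinsics"],np.array(c["distortion"],float)).reshape(420,560,2)
    X=np.concatenate([p*d[...,None],d[...,None]],-1); T=c["camera_from_world"]
    return (X-T[:3,3])@T[:3,:3]
t=cam("top"); s=cam("scene"); A=cloud(t); B=cloud(s)
def box(P,lo,hi): return P[((P>lo)&(P<hi)).all(-1)]
def rect(n,P):
    if len(P)<5: print(n,len(P));return
    r=cv2.minAreaRect(P[:,:2].astype(np.float32)); print(n,len(P),r,"z",np.median(P[:,2]),"med",np.median(P,0),"pct",np.percentile(P[:,:2],[2,98],axis=0).ravel())
for n,P in(("top",A),("scene",B)):
    rect(n+" roof",box(P,[550,-400,146],[950,50,170]))
    rect(n+" lip",box(P,[550,-330,58],[720,30,72]))
    rect(n+" handle",box(P,[430,150,78],[530,300,95]))
    rect(n+" hookall",box(P,[430,120,60],[530,420,95]))
    rect(n+" base",box(P,[400,120,6],[560,330,16]))
    rect(n+" shelf",box(P,[550,-400,200],[1000,50,600]))
q=np.array(robot.state()["tool_rot"]);print(np.round(q,4))
def put(c,u0,v0,w,h,f,name):
    cv2.imwrite(name,cv2.resize(c["image"][v0:v0+h,u0:u0+w],None,fx=f,fy=f,interpolation=cv2.INTER_CUBIC))
a=cv2.resize(t["image"][215:275,170:300],(780,360),interpolation=cv2.INTER_CUBIC)
b=cv2.resize(t["image"][155:205,285:415],(780,300),interpolation=cv2.INTER_CUBIC)[:235]
cv2.imwrite("pics/topc.png",np.vstack([a,b]))
put(s,180,110,200,150,4,"pics/sc.png")
E
```

```text
top roof 2871 ((699.6846923828125, -175.14584350585938), (113.00330352783203, 328.16168212890625), 1.7670822143554688) z 158.4681354270219 med [ 696.4 -173.7  158.5] pct [ 645.3 -330.2  750.   -17.3]
top lip 5 ((661.8800048828125, -15.06614875793457), (46.512290954589844, 0.7028080821037292), 4.997875690460205) z 63.14272162852112 med [677.4 -13.5  63.1] pct [641.6 -17.1 684.8 -13.4]
top handle 204 ((485.1465759277344, 229.92770385742188), (48.168025970458984, 134.7056121826172), 3.391449451446533) z 85.5697482288064 med [484.8 221.6  85.6] pct [464.3 165.9 506.8 290.3]
top hookall 302 ((483.3458557128906, 260.31402587890625), (48.168025970458984, 195.58486938476562), 3.391449451446533) z 83.44355205901705 med [483.3 243.5  83.4] pct [463.9 166.3 505.  356.1]
top base 609 ((480.19110107421875, 225.00518798828125), (210.28201293945312, 158.44740295410156), 89.66778564453125) z 9.615330792817806 med [476.  227.    9.6] pct [406.  128.3 555.9 323.6]
top shelf 3507 ((858.7584228515625, -178.45936584472656), (449.3575744628906, 285.0692138671875), 88.47024536132812) z 329.06994666410156 m
[... 554 characters left out ...]
2.7928566932678223) z 85.30797604928762 med [480.6 230.9  85.3] pct [460.2 170.1 507.8 290.4]
scene hookall 622 ((482.1152038574219, 264.68896484375), (52.78581237792969, 198.8961639404297), 2.7928566932678223) z 80.18731102478468 med [477.9 254.3  80.2] pct [459.6 171.6 506.1 362.7]
scene base 806 ((504.5413818359375, 228.69650268554688), (113.89474487304688, 150.86981201171875), 1.8457473516464233) z 10.329100136133116 med [476.5 232.   10.3] pct [448.2 157.6 519.6 300.8]
scene shelf 8445 ((855.940185546875, -175.11203002929688), (449.5489807128906, 289.55316162109375), 89.67607879638672) z 378.9299246424316 med [ 781.1 -197.   378.9] pct [ 721.  -394.3  977.1   40.6]
[ 1.   0.2  0.  -0. ]
```

View pics/topc.png

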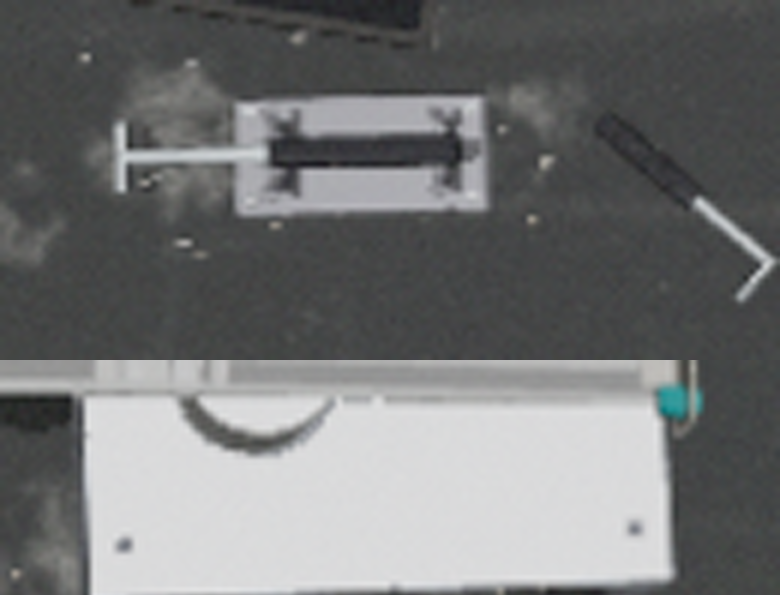

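View pics/sc.png

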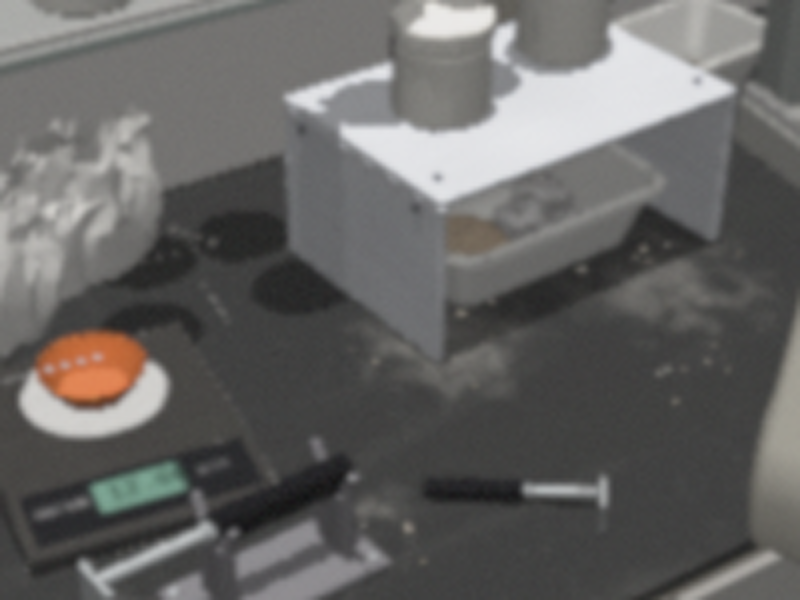

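The top crop shows the hook's blade at (190,241), its handle from 215 to 247 near row 240, and the riser's front edge at about row 192–194. The scene crop shows the tray's front lip edge running from about (292,175) to (345,156).

```bash
python3 - <<'E'
from h import *
np.set_printoptions(precision=1,suppress=True)
t=cam("top"); s=cam("scene")
g=cv2.cvtColor(t["image"],cv2.COLOR_BGR2GRAY).astype(float)
def fit(P):
    P=np.array(P); m=np.ones(len(P),bool)
    for _ in range(4):
        k=np.polyfit(P[m,1],P[m,0],1); r=P[:,0]-np.polyval(k,P[:,1]); m=abs(r)<max(2.0*r[m].std(),.5)
    return k,m.sum(),r[m].std()
# riser front edge, roof top z=158
P=[]
for u in range(304,394):
    c=g[184:202,u]; i=np.where((c[:-1]>130)&(c[1:]<=130))[0]
    if len(i): i=i[-1]; P.append(atz(t,[u,184+i+(c[i]-130)/(c[i]-c[i+1])],158)[:2])
k,n,sd=fit(P); print("riser front x=a*y+b",k,n,sd,"yaw",np.arctan(k[0])*57.3)
# side edges
for nm,rng in(("L",(292,308)),("R",(388,404))):
    Q=[]
    for v in range(168,190):
        c=g[v,rng[0]:rng[1]]; e=np.abs(np.diff(c)); i=e.argmax(); th=(c[0]+c[-1])/2
        j=np.where((c[:-1]-th)*(c[1:]-th)<=0)[0][0]
        Q.append(atz(t,[rng[0]+j+(c[j]-th)/(c[j]-c[j+1]),v],158)[:2])
    Q=np.array(Q); kk=np.polyfit(Q[:,0],Q[:,1],1); y=np.median(Q[:,1]-kk[0]*(Q[:,0]-650)); print(nm,kk,y)
# handle: dark band between saddles; shaft: bright
def mid(us,dark,z,half=8):
    Q=[]
    for u in us:
        c=g[232:250,u]; w=np.clip((110-c) if dark else (c-130),0,None)
        if w.sum()>0: Q.append(atz(t,[u,232+(w*np.arange(18)).sum()/w.sum()],z)[:2])
    Q=np.array(Q);return np.polyfit(Q[:,1],Q[:,0],1),Q
k1,Q1=mid(range(222,242),True,86); print("handle x(y)",k1,Q1[[0,-1]])
k2,Q2=mid(range(193,208),False,80); print("shaft",k2,Q2[[0,-1]])
for u in(243,244,245,246,247,248,249,250): print(u,g[238:243,u],end=' ')
print()
print("shaft row",g[241,184:220])
print("handle ends", atz(t,[213.5,240.5],86),atz(t,[247.5,240.3],86),"blade",atz(t,[190,241],80))
# base rect
for nm,u,v in(("bl",209.3,250.5),("tl",209.3,232),("tr",251,231),("br",251.2,249.7)): print(nm,atz(t,[u,v],10))
# lip in scene
gs=cv2.cvtColor(s["image"],cv2.COLOR_BGR2GRAY)
for uv in([292,175.5],[305,171],[318,166.5],[332,161.3],[344,157.]): print(uv,atz(s,uv,66),atd(s,uv))
for l in("tray_lip","tray"): print(l,[(d["xy"],atz(s,d["xy"],66 if l=="tray_lip" else 0),d["confidence"]) for d in robot.landmark_of(l,"scene")])
cv2.imwrite("pics/lip.png",cv2.resize(s["image"][138:192,278:368],None,fx=8,fy=8,interpolation=cv2.INTER_CUBIC))
E
```

```text
riser front x=a*y+b [ -0.1 635.3] 77 0.37655733246382767 yaw -3.0728981002536253
L [  0.1 -69.3] -16.730428568061953
R [   0.  -350.6] -340.5636320839007
handle x(y) [ -0.1 495.2] [[482.3 245.1]
 [486.4 179.7]]
shaft [ -0.1 496.5] [[479.3 346.3]
 [481.  297.7]]
243 [54. 61. 63. 51. 91.] 244 [53. 57. 59. 57. 64.] 245 [54. 50. 59. 53. 48.] 246 [55. 41. 40. 38. 87.] 247 [113.  94.  95.  94. 155.] 248 [123. 108. 106. 106. 166.] 249 [125. 105. 106. 153. 171.] 250 [133. 131. 132. 150. 152.] 
shaft row [ 92. 107. 101. 102.  99. 155. 203. 192. 192. 193. 189. 188. 189. 187.
 185. 185. 184. 183. 187. 187. 185. 185. 184. 182. 182. 183. 183. 183.
 185. 185. 138.  55.  62.  66.  65.  65.]
handle ends [481.  274.4  86. ] [484.1 157.3  86. ] blade [477.6 356.7  80. ]
bl [446.8 297.9  10. ]
tl [513.  299.7  10. ]
tr [519.6 150.2  10. ]
br [452.8 147.9  10. ]
[292, 175.5] [677.8 -56.   66. ] [682.1 -59.1  62.6]
[305, 171] [ 676.9 -108.8   66. ] [ 740.7 -158.2   15.7]
[318, 166.5] [ 676.  -163.4   66. ] [ 676.7 -163.9   65.5]
[332, 161.3] [ 676.9 -225.7   66. ] [ 678.3 -227.    64.9]
[344, 157.0] [ 676.8 -280.4   66. ] [ 677.6 -281.1   65.4]
tray_lip []
tray [([307.8, 167.1], array([ 777. , -198.5,    0. ]), 0.68)]
```

View pics/lip.png

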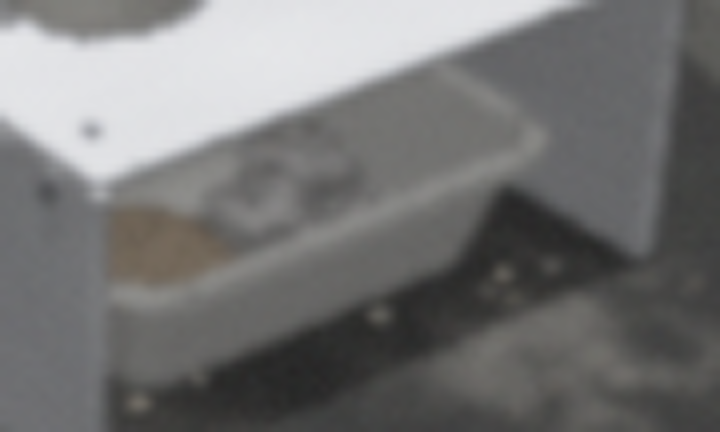

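Call:
move_arm([
  {"delta_pos":[16.5,60,0],"dr":[0,0,8.4],"hand":1},
  {"delta_pos":[33,120,0],"dr":[0,0,16.8],"hand":1},
  {"delta_pos":[49.5,180,0],"dr":[0,0,25.2],"hand":1},
  {"delta_pos":[66,240,0],"dr":[0,0,33.6],"hand":1},
  {"delta_pos":[82.5,300,0],"dr":[0,0,42],"hand":1},
  {"delta_pos":[99,360,0],"dr":[0,0,50.4],"hand":1},
  {"delta_pos":[115.5,420,0],"dr":[0,0,58.8],"hand":1},
  {"delta_pos":[132,480,0],"dr":[0,0,67],"hand":1},
])

```text
clock: 3.0
tcp_pos: [401.4, -82.3, 207.8]
tool_rot: [0.69, 0.724, 0.0, 0.001]
force: [0.9, -0.2, 0.3]
gripper_width: 92.0
```

Call:
move_arm([
  {"delta_pos":[17,60,0],"dr":[0,0,0],"hand":1},
  {"delta_pos":[33,120,0],"dr":[0,0,0],"hand":1},
  {"delta_pos":[50,180,0],"dr":[0,0,0],"hand":1},
  {"delta_pos":[66,240,0],"dr":[0,0,0],"hand":1},
  {"delta_pos":[83,305,0],"dr":[0,0,0],"hand":0.3},
  {"delta_pos":[83,305,0],"dr":[0,0,0],"hand":0.3},
  {"delta_pos":[83,305,-40],"dr":[0,0,0],"hand":0.3},
  {"delta_pos":[83,305,-40],"dr":[0,0,0],"hand":0.3},
])

```text
clock: 4.0
tcp_pos: [481.7, 219.3, 165.2]
tool_rot: [0.692, 0.722, -0.003, -0.001]
force: [0.4, -1.0, 0.7]
gripper_width: 59.7
```

```bash
python3 - <<'E'
from h import *
s=robot.state(); print(s["clock"],s["tcp_pos"],s["gripper_width"],s["q"])
from scipy.spatial.transform import Rotation as R
M=R.from_quat(s["tool_rot"]).as_matrix(); print(np.degrees(np.arctan2(M[1,1],M[0,1])),M[:,2])
E
```

```text
4.0 [481.7307211  219.34390382 165.24335088] 59.68053403806977 [ 4.24578173e-01  2.55213637e-01  1.87489546e+00 -2.35768386e-04
  1.01705220e+00  3.81387614e-01]
2.481442976444121 [-0.00499157 -0.00247664 -0.99998448]
```

Call:
move_arm([
  {"delta_pos":[0,0,-40],"dr":[0,0,0],"hand":0.3},
  {"delta_pos":[0,0,-70],"dr":[0,0,0],"hand":0.3},
  {"delta_pos":[0,0,-94],"dr":[0,0,0],"hand":0.3},
  {"delta_pos":[0,0,-94],"dr":[0,0,0],"hand":0.3},
  {"delta_pos":[0,0,-94],"dr":[0,0,0],"hand":-1},
  {"delta_pos":[0,0,-94],"dr":[0,0,0],"hand":-1},
  {"delta_pos":[0,0,-94],"dr":[0,0,0],"hand":-1},
  {"delta_pos":[0,0,-94],"dr":[0,0,0],"hand":-1},
])

```text
clock: 5.0
tcp_pos: [484.1, 220.9, 73.8]
tool_rot: [0.692, 0.722, 0.0, 0.0]
force: [-1.3, -0.0, -0.7]
gripper_width: 21.9
```

Call:
move_arm([
  {"delta_pos":[0,0,0],"dr":[0,0,0],"hand":-1},
  {"delta_pos":[0,0,0],"dr":[0,0,0],"hand":-1},
])

```text
clock: 5.25
tcp_pos: [484.1, 220.9, 73.6]
tool_rot: [0.692, 0.722, 0.0, 0.0]
force: [0.5, -0.3, 4.0]
gripper_width: 17.2
```

Call:
move_arm([
  {"delta_pos":[0,0,20],"dr":[0,0,0],"hand":-1},
  {"delta_pos":[0,0,60],"dr":[0,0,0],"hand":-1},
  {"delta_pos":[0,0,110],"dr":[0,0,0],"hand":-1},
  {"delta_pos":[0,0,130],"dr":[0,0,0],"hand":-1},
  {"delta_pos":[-2,-40,130],"dr":[0,0,-9],"hand":-1},
  {"delta_pos":[-4,-85,130],"dr":[0,0,-18],"hand":-1},
  {"delta_pos":[-6,-130,130],"dr":[0,0,-27],"hand":-1},
  {"delta_pos":[-8,-175,130],"dr":[0,0,-36],"hand":-1},
])

```text
clock: 6.25
tcp_pos: [475.4, 44.5, 203.2]
tool_rot: [0.882, 0.471, -0.0, -0.0]
force: [1.1, 0.0, -0.8]
gripper_width: 17.5
```

Call:
move_arm([
  {"delta_pos":[-2,-45,0],"dr":[0,0,-9],"hand":-1},
  {"delta_pos":[-4,-90,0],"dr":[0,0,-18],"hand":-1},
  {"delta_pos":[-6,-135,0],"dr":[0,0,-27],"hand":-1},
  {"delta_pos":[-8,-170,0],"dr":[0,0,-36],"hand":-1},
  {"delta_pos":[-10,-200,0],"dr":[0,0,-45],"hand":-1},
  {"delta_pos":[-12,-214,0],"dr":[0,0,-53],"hand":-1},
  {"delta_pos":[-12,-214,-40],"dr":[0,0,-53],"hand":-1},
  {"delta_pos":[-12,-214,-80],"dr":[0,0,-53],"hand":-1},
])

```text
clock: 7.25
tcp_pos: [464.0, -168.5, 122.6]
tool_rot: [1.0, 0.03, 0.0, 0.0]
force: [-0.5, -0.6, -1.6]
gripper_width: 17.4
```

Call:
move_arm([
  {"delta_pos":[0,0,0],"dr":[0,0,0],"hand":-1},
  {"delta_pos":[0,0,0],"dr":[0,0,0],"hand":-1},
])

```text
clock: 7.5
tcp_pos: [464.5, -168.3, 124.4]
tool_rot: [1.0, 0.03, 0.0, 0.0]
force: [0.4, -0.8, -0.8]
gripper_width: 17.4
```

```bash
python3 - <<'E'
from h import *
np.set_printoptions(precision=1,suppress=True)
s=cam("scene");t=cam("top"); S=robot.state(); print(S["tcp_pos"],S["clock"],S["gripper_width"])
for n,c in(("scene",s),("top",t)):
    for l,z in(("hook_blade",80),("hook",125),("tray_lip",66)):
        print(n,l,[(np.array(d["xy"]),atz(c,d["xy"],z),round(d["confidence"],2)) for d in robot.landmark_of(l,n)[:3]])
for uv in([346.1,154.9],[296.75,176.1],[315.5,169.3],[333,161.1]): print(atz(s,uv,66))
S=s["image"][120:220,250:400]; T=t["image"][160:270,270:420]
cv2.imwrite("pics/stage.png",np.hstack([cv2.resize(S,(400,267),interpolation=2),cv2.resize(T,(364,267),interpolation=2)]) if 0 else np.vstack([cv2.resize(S,(450,300),interpolation=2),cv2.resize(T,(450,300),interpolation=2)[:300]]))
E
```

```text
[ 465.1 -168.5  125. ] 7.6 17.512974190217058
scene hook_blade [(array([325.6, 240.4]), array([349. ,  65.1,  80. ]), 0.62), (array([328.7, 172.9]), array([ 607.1, -153.5,   80. ]), 0.55)]
scene hook [(array([364. , 179.4]), array([ 465.8, -172.2,  125. ]), 0.8), (array([297.8, 231.7]), array([375.8, 138.4, 125. ]), 0.64)]
scene tray_lip [(array([324. , 165.7]), array([ 668.9, -183.9,   66. ]), 0.71)]
top hook_blade [(array([337.8, 209.5]), array([ 596.7, -152.2,   80. ]), 0.66), (array([291.2, 266.8]), array([396.2,   5.6,  80. ]), 0.55), (array([344. , 244.9]), array([ 474.6, -175.1,   80. ]), 0.49)]
top hook [(array([277.1, 240.1]), array([485.7,  55.6, 125. ]), 0.49), (array([345.1, 246. ]), array([ 470. , -173.6,  125. ]), 0.41)]
top tray_lip []
[ 684.1 -296.4   66. ]
[666.2 -67.   66. ]
[ 666.2 -145.1   66. ]
[ 676.  -229.5   66. ]
```

View pics/stage.png

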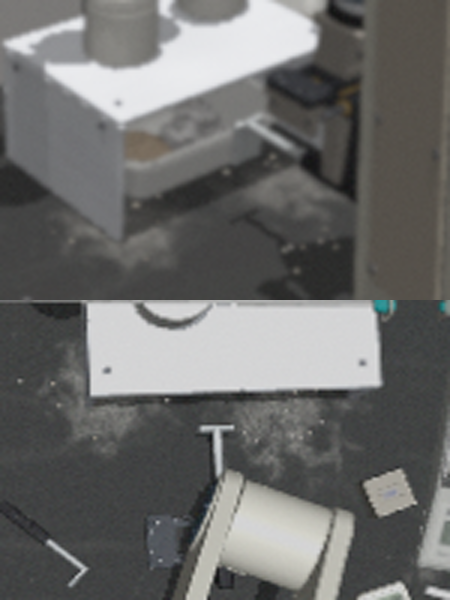

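The picture shows the hook held level with its blade pointing at the riser, just short of the front edge (top view), and the tray square inside.

Call:
move_arm([
  {"delta_pos":[15,-9,0],"dr":[0,0,0],"hand":-1},
  {"delta_pos":[40,-7,0],"dr":[0,0,0],"hand":-1},
  {"delta_pos":[65,-6,0],"dr":[0,0,0],"hand":-1},
  {"delta_pos":[90,-4,0],"dr":[0,0,0],"hand":-1},
  {"delta_pos":[109,-3,0],"dr":[0,0,0],"hand":-1},
  {"delta_pos":[109,-3,0],"dr":[0,0,0],"hand":-1},
  {"delta_pos":[109,-3,0],"dr":[0,0,0],"hand":-1},
])

```text
clock: 8.78
tcp_pos: [572.4, -171.3, 123.0]
tool_rot: [1.0, 0.03, -0.0, -0.0]
force: [-0.4, -0.0, -1.0]
gripper_width: 17.4
```

```bash
python3 - <<'E'
from h import *
np.set_printoptions(precision=1,suppress=True)
s=cam("scene"); S=robot.state(); print(S["tcp_pos"],S["clock"],S["force"])
for l,z in(("hook_blade",82),("hook",127),("tray_lip",66)):
    print(l,[(np.array(d["xy"]),atz(s,d["xy"],z),round(d["confidence"],2)) for d in robot.landmark_of(l,"scene")[:3]])
print(proj(s,[[710,-163,82],[573,-171,127],[670,-172,66]]))
cv2.imwrite("pics/in.png",cv2.resize(s["image"][130:195,285:385],None,fx=8,fy=8,interpolation=2))
E
```

```text
[ 572.2 -171.3  123.1] 8.825 [ 0.4  0.3 -1. ]
hook_blade [(array([327.1, 239.6]), array([347.6,  61.3,  82. ]), 0.77), (array([308.2, 155.2]), array([ 734.4, -164.1,   82. ]), 0.55)]
hook [(array([342.7, 163.3]), array([ 571.1, -177.3,  127. ]), 0.75), (array([297.8, 233.2]), array([369.1, 143.3, 127. ]), 0.45)]
tray_lip [(array([323.6, 168.5]), array([ 655.3, -171.4,   66. ]), 0.77)]
[[312.2 158.3]
 [340.8 163.6]
 [321.1 166.5]]
```

View pics/in.png

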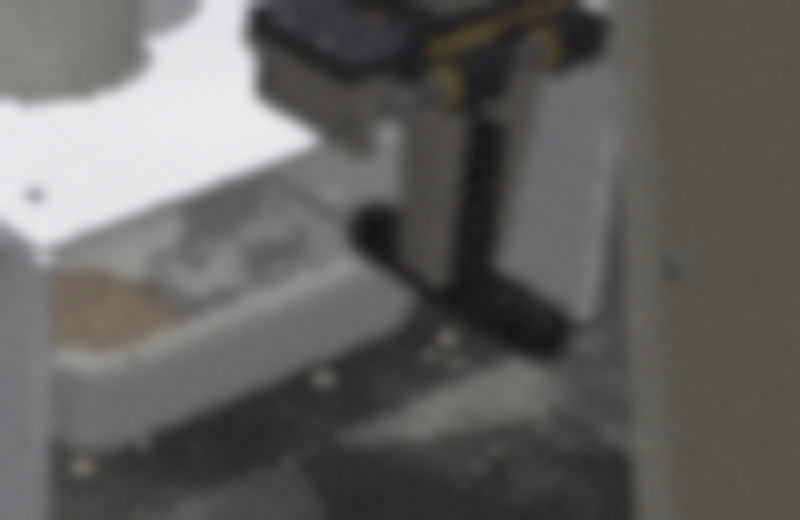

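The shaft goes in over the lip under the roof (crop around (350,215)); the blade itself is hidden. I'll lower it gently and watch the force.

Call:
move_arm([
  {"delta_pos":[0,0,-8],"dr":[0,0,0],"hand":-1},
  {"delta_pos":[0,0,-16],"dr":[0,0,0],"hand":-1},
  {"delta_pos":[0,0,-23],"dr":[0,0,0],"hand":-1},
  {"delta_pos":[0,0,-28],"dr":[0,0,0],"hand":-1},
  {"delta_pos":[0,0,-31],"dr":[0,0,0],"hand":-1},
  {"delta_pos":[0,0,-31],"dr":[0,0,0],"hand":-1},
  {"delta_pos":[0,0,-31],"dr":[0,0,0],"hand":-1},
])

```text
clock: 9.85
tcp_pos: [573.1, -171.2, 92.6]
tool_rot: [1.0, 0.03, 0.0, 0.0]
force: [-0.0, 0.4, -1.5]
gripper_width: 17.3
```

```bash
python3 - <<'E'
from h import *
np.set_printoptions(precision=1,suppress=True)
s=cam("scene"); S=robot.state(); print(S["tcp_pos"],S["clock"],S["force"],S["moment"])
for l,z in(("hook_blade",49),("hook",94),("tray_lip",66)):
    print(l,[(np.array(d["xy"]),atz(s,d["xy"],z),round(d["confidence"],2)) for d in robot.landmark_of(l,"scene")[:3]])
print(proj(s,[[573,-171,94],[625,-168,94],[690,-164,94],[710,-163,49]]))
cv2.imwrite("pics/down.png",cv2.resize(s["image"][130:195,285:385],None,fx=8,fy=8,interpolation=2))
E
```

```text
[ 573.1 -171.2   92.6] 9.9 [-0.3  0.1 -0.9] [-0.  0. -0.]
hook_blade [(array([311.3, 163.7]), array([ 725.5, -173. ,   49. ]), 0.71), (array([327.2, 241.1]), array([370.9,  39.3,  49. ]), 0.7)]
hook [(array([342.9, 171.3]), array([ 572.6, -183.4,   94. ]), 0.59)]
tray_lip [(array([324.4, 168.3]), array([ 654.8, -174.5,   66. ]), 0.97)]
[[339.9 172.4]
 [329.  165.6]
 [316.1 157.6]
 [311.7 166.4]]
```

View pics/down.png

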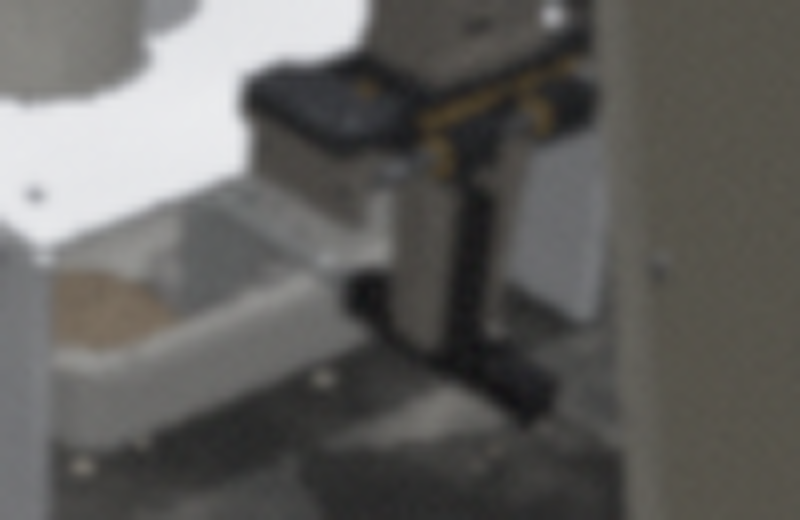

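The hook now sits lower, with the blade hidden behind the lip and the lip intact in front of it at about (326,166). No contact force shows, so I start the drag.

Call:
move_arm([
  {"delta_pos":[-6,0,0],"dr":[0,0,0],"hand":-1},
  {"delta_pos":[-13,-1,0],"dr":[0,0,0],"hand":-1},
  {"delta_pos":[-20,-1,0],"dr":[0,0,0],"hand":-1},
  {"delta_pos":[-27,-1.5,0],"dr":[0,0,0],"hand":-1},
  {"delta_pos":[-34,-2,0],"dr":[0,0,0],"hand":-1},
  {"delta_pos":[-41,-2,0],"dr":[0,0,0],"hand":-1},
  {"delta_pos":[-48,-2.5,0],"dr":[0,0,0],"hand":-1},
  {"delta_pos":[-55,-3,0],"dr":[0,0,0],"hand":-1},
])

```text
clock: 11.05
tcp_pos: [517.6, -174.2, 92.4]
tool_rot: [1.0, 0.03, 0.0, 0.0]
force: [3.5, 0.3, -1.0]
gripper_width: 17.4
```

Call:
move_arm([
  {"delta_pos":[-7,0,0],"dr":[0,0,0],"hand":-1},
  {"delta_pos":[-14,-1,0],"dr":[0,0,0],"hand":-1},
  {"delta_pos":[-21,-1,0],"dr":[0,0,0],"hand":-1},
  {"delta_pos":[-28,-1.5,0],"dr":[0,0,0],"hand":-1},
  {"delta_pos":[-35,-2,0],"dr":[0,0,0],"hand":-1},
  {"delta_pos":[-42,-2,0],"dr":[0,0,0],"hand":-1},
  {"delta_pos":[-48,-2.5,0],"dr":[0,0,0],"hand":-1},
  {"delta_pos":[-53,-3,0],"dr":[0,0,0],"hand":-1},
])

```text
clock: 12.05
tcp_pos: [464.5, -177.2, 92.4]
tool_rot: [1.0, 0.03, 0.0, -0.0]
force: [2.8, -0.2, -0.8]
gripper_width: 17.4
```

```bash
cat > lip.py <<'E'
from h import *
np.set_printoptions(precision=1,suppress=True)
s=cam("scene");t=cam("top"); S=robot.state(); print(S["tcp_pos"],S["clock"],S["force"],S["gripper_width"])
for n,c in(("scene",s),("top",t)):
    for l,z in(("hook_blade",49),("tray_lip",66),("tray",0)):
        print(n,l,[(np.array(d["xy"]),atz(c,d["xy"],z),round(d["confidence"],2)) for d in robot.landmark_of(l,n)[:3]])
E
python3 - <<'E'
from lip import *
cv2.imwrite("pics/pull.png",np.vstack([cv2.resize(s["image"][125:205,270:390],(450,300),interpolation=2),cv2.resize(t["image"][165:265,280:430],(450,300),interpolation=2)]))
E
```

```text
[ 464.1 -177.1   92.3] 12.15 [ 1.2 -0.1  0.2] 17.21557938198946
scene hook_blade [(array([330.4, 176.7]), array([ 622.3, -176. ,   49. ]), 0.64), (array([327.6, 241.8]), array([368. ,  40.2,  49. ]), 0.62)]
scene tray_lip [(array([343.9, 179.5]), array([ 565. , -184.6,   66. ]), 0.61)]
scene tray [(array([321.3, 179.3]), array([ 684.2, -189.3,    0. ]), 0.76)]
top hook_blade [(array([292.6, 266.3]), array([397.4,   0.1,  49. ]), 0.49), (array([344.7, 210.2]), array([ 597.4, -179.9,   49. ]), 0.47)]
top tray_lip [(array([347. , 213.6]), array([ 584.2, -186.1,   66. ]), 0.69), (array([344.8, 244.4]), array([ 476.7, -179.5,   66. ]), 0.36)]
top tray [(array([344.4, 188.5]), array([ 680.5, -184. ,    0. ]), 0.79)]
```

View pics/pull.png

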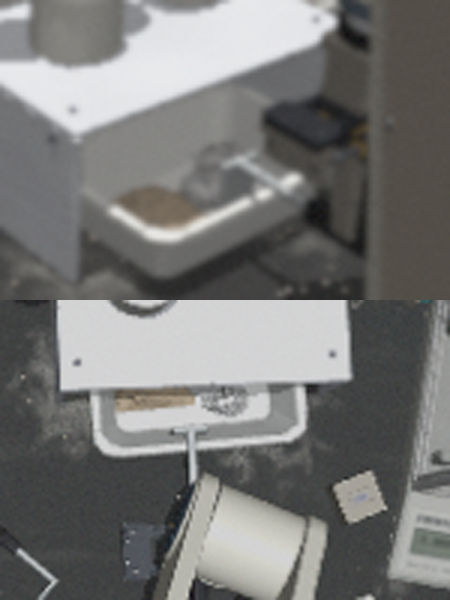

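The tray is following squarely, with its lip edge parallel to the riser edge and standing out about 61–71 mm. The hook's blade is on the lip, left of its middle but within limits. I need about 29 mm more.

Call:
move_arm([
  {"delta_pos":[-6,0,0],"dr":[0,0,0],"hand":-1},
  {"delta_pos":[-12,-1,0],"dr":[0,0,0],"hand":-1},
  {"delta_pos":[-18,-1,0],"dr":[0,0,0],"hand":-1},
  {"delta_pos":[-24,-1,0],"dr":[0,0,0],"hand":-1},
  {"delta_pos":[-29,-1.5,0],"dr":[0,0,0],"hand":-1},
  {"delta_pos":[-29,-1.5,0],"dr":[0,0,0],"hand":-1},
  {"delta_pos":[-29,-1.5,0],"dr":[0,0,0],"hand":-1},
])

```text
clock: 13.32
tcp_pos: [435.5, -178.6, 92.3]
tool_rot: [1.0, 0.03, -0.0, -0.0]
force: [-0.1, -0.1, 0.7]
gripper_width: 17.5
```

```bash
python3 - <<'E'
from lip import *
g=cv2.cvtColor(t["image"],cv2.COLOR_BGR2GRAY).astype(float); P=[]
for u in list(range(316,340))+list(range(352,376)):
    c=g[196:236,u]; th=140; i=np.where((c[:-1]>th)&(c[1:]<=th))[0]
    if len(i): i=i[-1]; P.append(atz(t,[u,196+i+(c[i]-th)/(c[i]-c[i+1])],66)[:2])
P=np.array(P); m=abs(P[:,0]-np.median(P[:,0]))<12; k=np.polyfit(P[m,1],P[m,0],1); print(len(P),m.sum(),k,"yaw",-np.degrees(np.arctan(k[0])),"x@-184",np.polyval(k,-184),P[::6])
E
```

```text
[ 435.7 -178.6   92.3] 13.425 [ 0.5 -1.3  0.6] 16.974236124444325
scene hook_blade [(array([334.9, 180.1]), array([ 597.8, -175.3,   49. ]), 0.82), (array([327.5, 237.5]), array([382.3,  29.1,  49. ]), 0.47)]
scene tray_lip [(array([348.5, 180.9]), array([ 550.4, -191.7,   66. ]), 0.7)]
scene tray [(array([326.7, 183. ]), array([ 655. , -190.5,    0. ]), 0.56)]
top hook_blade [(array([342.7, 217.7]), array([ 570.8, -173.1,   49. ]), 0.66), (array([292.5, 264.3]), array([404.4,   0.6,  49. ]), 0.63)]
top tray_lip [(array([346. , 221.1]), array([ 557.9, -182.8,   66. ]), 0.93)]
top tray [(array([342.2, 195.3]), array([ 655.5, -176.2,    0. ]), 0.83)]
48 44 [ -0.1 536.7] yaw 5.278800520036664 x@-184 553.6515671587495 [[ 546.4  -78.2]
 [ 544.9  -99.2]
 [ 547.3 -120. ]
 [ 549.1 -141. ]
 [ 514.2 -204.3]
 [ 557.4 -224.9]
 [ 560.1 -246. ]
 [ 561.7 -267.1]]
```

The lip is about 92 mm out, 2° off square to the riser. I'll unload the blade, lift it, and go back over the stand.

Call:
move_arm([
  {"delta_pos":[6,0,0],"dr":[0,0,0],"hand":-1},
  {"delta_pos":[6,0,0],"dr":[0,0,0],"hand":-1},
  {"delta_pos":[6,0,15],"dr":[0,0,0],"hand":-1},
  {"delta_pos":[6,0,40],"dr":[0,0,0],"hand":-1},
  {"delta_pos":[6,0,80],"dr":[0,0,0],"hand":-1},
  {"delta_pos":[6,0,111],"dr":[0,0,0],"hand":-1},
  {"delta_pos":[10,40,111],"dr":[0,0,9],"hand":-1},
  {"delta_pos":[14,85,111],"dr":[0,0,18],"hand":-1},
])

```text
clock: 14.72
tcp_pos: [450.2, -93.2, 204.9]
tool_rot: [0.982, 0.188, 0.001, 0.0]
force: [-0.2, -0.0, -1.2]
gripper_width: 17.7
```

Call:
move_arm([
  {"delta_pos":[4,45,0],"dr":[0,0,9],"hand":-1},
  {"delta_pos":[8,90,0],"dr":[0,0,18],"hand":-1},
  {"delta_pos":[13,135,0],"dr":[0,0,27],"hand":-1},
  {"delta_pos":[18,180,0],"dr":[0,0,36],"hand":-1},
  {"delta_pos":[23,225,0],"dr":[0,0,45],"hand":-1},
  {"delta_pos":[28,265,0],"dr":[0,0,54],"hand":-1},
  {"delta_pos":[32,300,0],"dr":[0,0,63],"hand":-1},
  {"delta_pos":[34,314.5,0],"dr":[0,0,71],"hand":-1},
])

```text
clock: 15.72
tcp_pos: [483.9, 222.6, 204.4]
tool_rot: [0.689, 0.724, 0.0, 0.0]
force: [-0.6, -0.5, 0.3]
gripper_width: 16.8
```

Call:
move_arm([
  {"delta_pos":[0,0,-40],"dr":[0,0,0],"hand":-1},
  {"delta_pos":[0,0,-85],"dr":[0,0,0],"hand":-1},
  {"delta_pos":[0,0,-85],"dr":[0,0,0],"hand":-1},
  {"delta_pos":[0,0,-85],"dr":[0,0,0],"hand":-1},
])

```text
clock: 16.23
tcp_pos: [484.8, 221.1, 120.1]
tool_rot: [0.692, 0.722, 0.001, 0.0]
force: [-0.3, 0.5, -0.6]
gripper_width: 17.1
```

```bash
python3 - <<'E'
from lip import *
from scipy.spatial.transform import Rotation as R
M=R.from_quat(robot.state()["tool_rot"]).as_matrix(); print(np.degrees(np.arctan2(M[1,1],M[0,1])),M[:,2])
S=robot.state()["tcp_pos"]
# expected hook points if ungripped tilt is zero
a=np.radians(92.4); d=np.array([np.cos(a),np.sin(a),0]); o=S+[0,0,2]
pts=np.array([o,o+137*d,o+137*d-[0,0,45],o-60*d])
for n,c,(u0,v0,w,h) in(("s",s,(180,190,120,90)),("t",t,(175,215,120,60))):
    print(n,proj(c,pts).round(1).tolist())
    im=cv2.resize(c["image"][v0:v0+h,u0:u0+w],None,fx=5,fy=5,interpolation=2)
    for p in proj(c,pts): cv2.circle(im,tuple(int(x) for x in (p-[u0,v0]+.5)*5),3,(0,0,255),1)
    cv2.imwrite(f"pics/back_{n}.png",im)
a=cv2.imread("pics/back_s.png");b=cv2.imread("pics/back_t.png")
cv2.imwrite("pics/back.png",cv2.resize(np.vstack([a,b]),(480,600)))
E
```

```text
[485.3 221.4 120.5] 16.325 [-0.5  1.2 -1.6] 17.344053385860096
scene hook_blade [(array([200.8, 252. ]), array([521.9, 349.2,  49. ]), 0.87), (array([329.7, 239.7]), array([371.7,  29.8,  49. ]), 0.44)]
scene tray_lip [(array([345.4, 179.8]), array([ 560.9, -187.5,   66. ]), 0.57)]
scene tray [(array([326.2, 182.4]), array([ 659. , -191.4,    0. ]), 0.96)]
top hook_blade [(array([290.6, 265.7]), array([399.4,   7.1,  49. ]), 0.63), (array([193. , 241.6]), array([476.5, 351.2,  49. ]), 0.55)]
top tray_lip [(array([347. , 221.4]), array([ 556.9, -186.4,   66. ]), 0.66)]
top tray [(array([341.1, 195.5]), array([ 654.7, -172.2,    0. ]), 0.59)]
2.4796555922619383 [ 0.  0. -1.]
s [[248.6, 221.8], [202.2, 241.9], [204.0, 255.2], [267.3, 213.7]]
t [[228.1, 239.6], [187.7, 240.4], [189.9, 240.8], [245.8, 239.2]]
```

View pics/back.png

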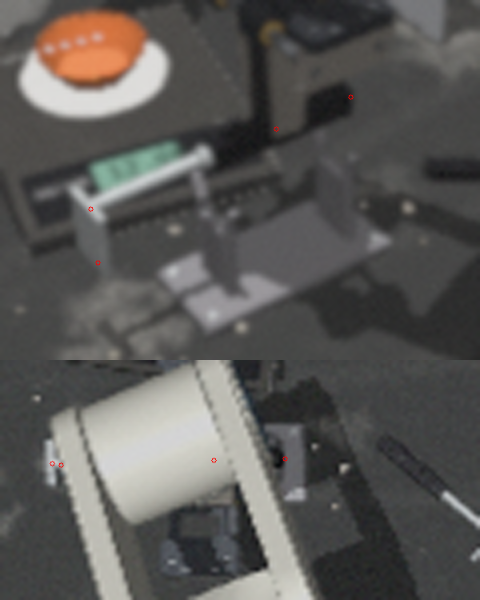

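The hook is over the stand with its predicted points on the seen blade to within about 2 px. The shaft lies level and lines up with the saddles, so I lower it.

Call:
move_arm([
  {"delta_pos":[0,0,-12],"dr":[0,0,0],"hand":-1},
  {"delta_pos":[0,0,-22],"dr":[0,0,0],"hand":-1},
  {"delta_pos":[0,0,-32],"dr":[0,0,0],"hand":-1},
  {"delta_pos":[0,0,-40],"dr":[0,0,0],"hand":-1},
  {"delta_pos":[0,0,-44],"dr":[0,0,0],"hand":-1},
  {"delta_pos":[0,0,-44],"dr":[0,0,0],"hand":-1},
  {"delta_pos":[0,0,-44],"dr":[0,0,0],"hand":-1},
])

```text
clock: 17.5
tcp_pos: [484.1, 220.9, 74.5]
tool_rot: [0.692, 0.722, 0.0, 0.0]
force: [0.1, -0.2, -1.1]
gripper_width: 17.7
```

Call:
move_arm([
  {"delta_pos":[0,0,0],"dr":[0,0,0],"hand":0.3},
  {"delta_pos":[0,0,0],"dr":[0,0,0],"hand":0.3},
  {"delta_pos":[0,0,0],"dr":[0,0,0],"hand":0.3},
  {"delta_pos":[0,0,0],"dr":[0,0,0],"hand":0.3},
  {"delta_pos":[0,0,10],"dr":[0,0,0],"hand":0.3},
  {"delta_pos":[0,0,40],"dr":[0,0,0],"hand":0.3},
  {"delta_pos":[0,0,90],"dr":[0,0,0],"hand":0.3},
  {"delta_pos":[0,0,140],"dr":[0,0,0],"hand":0.3},
])

```text
clock: 18.5
tcp_pos: [483.7, 220.7, 216.4]
tool_rot: [0.692, 0.722, 0.0, 0.0]
force: [-0.2, 1.3, -0.1]
gripper_width: 59.9
```

Call:
move_arm([
  {"delta_pos":[-15,-50,10],"dr":[0,0,0],"hand":0.3},
  {"delta_pos":[-30,-105,20],"dr":[0,0,0],"hand":0.3},
  {"delta_pos":[-45,-160,20],"dr":[0,0,0],"hand":0.3},
  {"delta_pos":[-60,-215,20],"dr":[0,0,0],"hand":0.3},
  {"delta_pos":[-75,-270,20],"dr":[0,0,0],"hand":0.3},
  {"delta_pos":[-75,-300,20],"dr":[0,0,0],"hand":0.3},
  {"delta_pos":[-75,-300,20],"dr":[0,0,0],"hand":0.3},
  {"delta_pos":[-75,-300,20],"dr":[0,0,0],"hand":0.3},
])

```text
clock: 19.5
tcp_pos: [409.0, -78.7, 234.7]
tool_rot: [0.692, 0.722, 0.0, 0.0]
force: [-0.7, 0.1, -0.5]
gripper_width: 60.0
```

```bash
python3 - <<'E'
from lip import *
for n,c in(("scene",s),("top",t)):
    for l,z in(("hook",75),("hook_blade",30),("drum",0),("lab_timer",0)): print(n,l,[(atz(c,d["xy"],z),round(d["confidence"],2)) for d in robot.landmark_of(l,n)[:3]])
g=cv2.cvtColor(t["image"],cv2.COLOR_BGR2GRAY).astype(float)
def mid(us,dark,z):
    Q=[]
    for u in us:
        c=g[232:250,u]; w=np.clip((110-c) if dark else (c-130),0,None)
        if w.sum()>0: Q.append(atz(t,[u,232+(w*np.arange(18)).sum()/w.sum()],z)[:2])
    Q=np.array(Q);return np.polyfit(Q[:,1],Q[:,0],1),Q
k1,Q1=mid(range(222,242),True,86); print("handle",k1,Q1[[0,-1]])
k2,Q2=mid(range(193,208),False,80); print("shaft",k2,Q2[[0,-1]])
print("row",g[241,184:220],g[240,243:251]); h=np.array([atd(t,[u,240.5]) for u in(224,230,238)]);print(h)
P=[]
for u in list(range(316,376)):
    c=g[196:236,u]; i=np.where((c[:-1]>140)&(c[1:]<=140))[0]
    if len(i): i=i[-1]; P.append(atz(t,[u,196+i+(c[i]-140)/(c[i]-c[i+1])],66)[:2])
P=np.array(P); m=abs(P[:,0]-np.median(P[:,0]))<12; k=np.polyfit(P[m,1],P[m,0],1); print("lip",k,np.polyval(k,-184))
cv2.imwrite("pics/end.png",np.vstack([cv2.resize(s["image"][100:280,150:390],(480,360),interpolation=2)[:300],cv2.resize(t["image"][160:280,150:342],(480,300),interpolation=2)]))
E
```

```text
[409.  -78.3 234.5] 19.6 [ 0.9 -0.8  0.5] 60.12835553459821
scene hook_blade [(array([203.9, 266. ]), array([469.4, 365.1,  49. ]), 0.79), (array([328.3, 239.7]), array([373.8,  33.1,  49. ]), 0.75)]
scene tray_lip [(array([346.7, 181. ]), array([ 553.2, -186.4,   66. ]), 0.88)]
scene tray [(array([327.2, 181.8]), array([ 660. , -196.8,    0. ]), 0.62)]
top hook_blade [(array([292.9, 262.8]), array([409.6,  -0.7,  49. ]), 0.68), (array([194. , 240.6]), array([480. , 347.7,  49. ]), 0.49), (array([231. , 239.3]), array([487.4, 217.5,  49. ]), 0.36)]
top tray_lip []
top tray [(array([341. , 198.6]), array([ 643.4, -171.9,    0. ]), 0.76), (array([231.5, 238.1]), array([493.1, 220.3,   0. ]), 0.59), (array([156.2, 268.4]), array([377.8, 490.4,   0. ]), 0.29)]
scene hook [(array([486.8, 221.4,  75. ]), 0.87), (array([420.7, 100.7,  75. ]), 0.57)]
scene hook_blade [(array([488. , 358.3,  30. ]), 0.79), (array([390.1,  18.2,  30. ]), 0.75)]
scene drum [(array([384.7, 491.2,   0. ]), 0.85)]
scene lab_timer []
top hook [(array([482.1, 218.2,  75. ]), 0.6), (array([ 654.1, -171.8,   75. ]), 0.5), (array([476.1,  55.3,  75. ]), 0.41)]
top hook_blade [(array([409.4,  -1.2,  30. ]), 0.68), (array([480.5, 350.8,  30. ]), 0.49), (array([487.9, 219.2,  30. ]), 0.36)]
top drum [(array([379.5, 495.6,   0. ]), 0.72)]
top lab_timer [(array([ 378.9, -391.1,    0. ]), 0.54)]
handle [ -0.  490.5] [[482.7 245.1]
 [485.1 179.7]]
shaft [ -0.  492.7] [[479.1 346.3]
 [480.7 297.7]]
row [ 87.  96.  96.  96.  95. 149. 198. 194. 193. 190. 185. 184. 185. 182.
 181. 181. 180. 178. 175. 175. 174. 173. 175. 179. 179. 178. 177. 175.
 182. 184. 136.  49.  53.  52.  59.  52.] [ 57.  54.  49.  34.  88. 100. 101. 125.]
[[481.7 238.2  85.9]
 [482.2 217.6  85.1]
 [482.7 189.8  87.7]]
lip [ -0.1 536.4] 553.6846718809625
```

View pics/end.png

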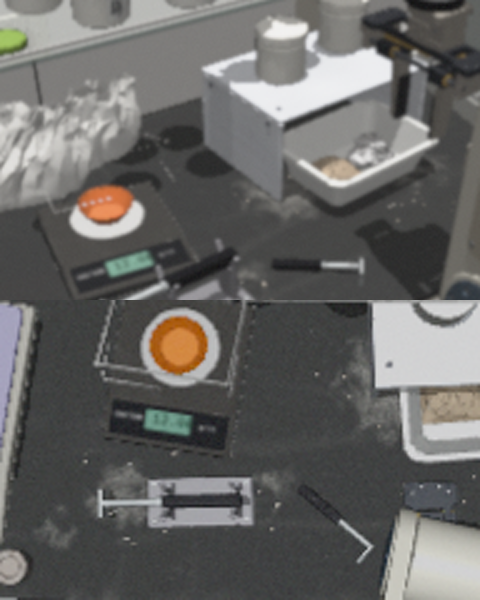

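The hook is back in both saddles, within about 1 mm of where it started. The tray is flat and about 92 mm out, and the gripper is clear and still.

```bash
python3 -c "
from workcell import robot
print(robot.sign_off())"
```

```text
the job is handed in; nothing more can be done
None
```

I took the larger hook off its stand and lowered the blade behind the tray's front lip near its middle. I then dragged the tray straight out, lifted the hook clear, laid it back in the stand and handed the job in. No verdict was reported. The robot clock stood at about 20 s of the 58 s allowed.

What the last checks showed:

- **Tray:** the lip's front edge stands about 92 mm in front of the riser by the top camera. That is about 2° off square to the riser, and the tray looks flat. The position did not change after the hook was lifted off.
- **Hook:** it lies in both saddles, blade down and pointing as at the start. The handle's line and height and the blade end match the first pictures to about 1–2 mm.
- **Timer and drum:** I steered clear of both. The final network readings put each within about 15 mm of where it was first seen, which is about the scatter of those readings.
- **Gripper:** it is open and clear of everything. The wrist force readings stayed at or below about 4 N.

**Disagreements:**

- **Lip position:** before the drag, the networks and edge measurements differed by about 20 mm on how far back the lip was. After the drag, hook geometry suggested 99 mm out rather than 92 mm. Both are inside the 70–120 mm limit.
- **Blade behind the lip:** I could not see the blade directly when it went in. I judged it by the lack of contact force and by the tray following the hook.

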